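# Load a spring-fed jar rack and hold the pusher back on its stop

### The job

Stand the spice jar with the mustard-yellow cap in the bay of the spring-fed jar rack, between its front lip and the orange sprung pusher, and with that jar press the pusher all the way back until it meets its hard stop. Press steadily rather than ramming it, and leave the black-capped jar and the salt shaker where they stand. Finish while still gripping the upright jar and holding the pusher on its stop (do not let go), only the jar and not the gripper touching the rack, so that I can slip the next jar in front of it.

Things in the scene. Friction and masses are not known exactly. Their poses are not given: they have to be found in the camera images.
- mustard_jar_mid (a point): centre, half-way up, of the loose round spice jar with the mustard-yellow cap and a red and green label: 42 mm across, 106 mm tall, 0.08 to 0.15 kg, standing on the worktop (this point is 53 mm above its underside); z axis up along the jar
- black_jar_mid (a point): centre, half-way up, of the other loose spice jar, with a black cap and a green label, 40 mm across, 105 mm tall; to be left alone
- shaker: loose grey salt shaker, 44 mm across, 90 mm tall, origin at the centre of its underside; to be left alone
- jar_rack: grey jar rack fixed to the worktop, 216 x 70 mm; origin on the worktop under its middle line. +x: the way the pusher is pressed (away from the robot, turned by the rack's yaw), z up. Floor 10 mm above the worktop. Clear rails: inner faces at y = -24.5 and +24.5 mm, tops 36 mm up. Front lip: inner face x = -92 mm, top 24 mm up
- bay (a point): middle of the bay's floor when the pusher is at rest, at rack x = -59 mm, 10 mm above the worktop; the open bay between lip and pusher is then 66 mm long and 49 mm wide, and a jar is put in from above
- pusher_face (a point): middle of the front face of the orange pusher plate (44 mm wide, top 84 mm above the worktop); 48 mm above the worktop, at rack x = -26 mm at rest; it moves with the pusher along rack +x
- pusher (a joint): travel of the sprung pusher: 0 at rest (forward), 0.045 m when the sleeve behind the plate meets the housing, which is the hard stop. The spring pushes back with about 3.6 N at rest, rising evenly to about 9 N at the stop, and returns the pusher when it is let go
- stop_mark (a point): middle of the rack at rack x = +19 mm, 36 mm above the worktop, between the green stripes on the rails: the pusher's front face stands here when on its stop. The grey spring housing (61 mm wide, top 74 mm above the worktop) begins 46 mm behind it and ends 96 mm behind it

How it is judged:
By the outcome, as a careful person would: the job done as asked, in the order asked, and still so for the second after the job is handed in, while the arm keeps its last pose, push and grip.
It also fails if it takes over 48 s, if anything falls off the work surface, if the arm or the gripper's body presses on something with over 40 N, if the wrist force passes 120 N, or if a joint passes its speed limit or range.

### The arm

A 6-joint arm with a two-finger parallel gripper is mounted at the origin on a cart in front of the work surface, level with it; the furniture and walls round the work are solid. World frame = base frame: x ahead of the robot, y to its left, z up, the work surface at z = 0. Lengths are in m, angles in rad, forces in N, time in s.
With the tool pointing down it reaches from about 0.275 to 0.825 m from the base axis. Payload 5.2 kg.
Tool frame: the origin (TCP) lies where the fingers leave the gripper's body, on its centre line; the fingertips stand 84 mm ahead of it and the grasp point (between the pads) lies 65 mm ahead of it; z points along the fingers, y is the direction in which the jaws open and shut (so a half turn about z gives the same grasp; the last joint's range is limited). The gripper opens to 93 mm and grips with 3 to 60 N. Pads are 15 mm wide; open, the fingers measure 128 mm over their backs; the gripper's body (75 mm by 188 mm) begins 65 mm behind the grasp point.
Start: joints at [1.008, 0.259, 1.535, -0, 1.348, -0.203], TCP at [0.194, 0.515, 0.303] pointing down, gripper open.
Joint ranges: [-3.14, 3.14], [-0.91, 2.08], [0.19, 2.58], [-1.22, 4.36], [0.22, 2.71], [-3.12, 3.12]. Speed limits (rad/s): [2.57, 2.57, 3.14, 3.14, 3.14, 3.14].

### API

Orientations are given as [roll, pitch, yaw] about the fixed x, y, z axes, in that order (R = Rz(yaw) Ry(pitch) Rx(roll)).
In Python, from workcell import readout, snapshot, r gives the robot as it stands.
- The arm moves only by the tool drive_tool, never from a script. Its argument "series" is a list of rows, each a list of 6 numbers: the shift along the world's x, y, z in mm, then the turn, a rotation vector about the world's x, y, z in degrees. A call has 1 to 20 rows; each row shifts and turns the commanded pose from where the row before left it; what a row does not reach is not made up. A row lasts 1/8 s, in which the tool goes at most 62.5 mm and 10.7 degrees, less where a joint would pass 70% of its speed; a pose out of reach is approached as far as the arm can. A call with a gripper value outside its range is refused whole. "gripper" is the opening in per cent of the stroke, from 0 (shut) to 100 (fully open), set as the call begins (left out, the last holds). The fingers move at their own pace and stop on an object; the grip force is fixed at half the most. Time passes only in rows, so rows that do not move let the fingers close. It gives the time, the measured TCP pose, the force and the opening at its end, in the units of the state.
- readout.get_obs(): the state, without advancing time (a new reading comes with each control period).
- snapshot(name): name is "scene" or "top" or "wrist"; returns a dict with "color" (384x512x3 uint8, red, green, blue), "fx", "fy", "cx", "cy" (pixels), "k1" (the pictures are not rectified: a ray, as slopes to the right and down, at radius r is drawn at 1 + k1 r^2 times it, then the intrinsics apply), "pose" (4x4, takes a point from camera to world coordinates); the wrist camera has in their place "tool_from_camera" (4x4, takes a point from camera to tool coordinates, whose origin is the TCP and whose axes are the flange's). Camera axes: x right, y down, z forward; pixel columns grow to the right and rows downward; lengths in m; the calibration is good to about 2 mm. A picture is of the moment at which its call begins: read the wrist's pose just before it. There is no depth.
- r.close_job(): hands the job in, once; it reports no verdict.
The state is a dict: "clock": time; "joint_pos": joint angles; "joint_vel": joint speeds; "joint_efforts": joint torques, N m; "tcp_pos": TCP position; "tcp_rot": TCP orientation; "contact_force": force on the tool from outside, world axes, zero at the start; "ft_torque": the same for the moment, N m; "finger_gap": opening from 0.0 (shut) to 1.0 (fully open).
Only numpy, scipy, OpenCV 4.12 (cv2) and the standard library are available. Lean on these libraries where they do the work, as an engineer would, in place of code of your own. Each camera call takes 0.05 s, during which the arm holds its last target. There are 200 camera calls.

## Working session

There is one attempt and no reset: what is moved stays moved. The work goes in short steps, Python scripts to look and compute and a tool call to move; the robot and the scene stay as the last step left them, time stands still between calls to the robot, and variables do not carry over. Pictures are saved under pics/ and viewed, about 8 in all and at most 12, crops included, and the job is handed in when it is done.

Besides the shell and the picture viewer there is one more tool, called after "Request:" as a command line: name --pt "numbers of a row" for each row, then --argument value for the rest. drive_tool: Moves the arm, as the interface text tells. Its arguments: {"type":"object","properties":{"series":{"type":"array","items":{"type":"array","items":{"type":"number"}}},"gripper":{"type":"number"}},"required":["series"]}

```bash
mkdir -p pics; cat > h.py <<'E'
import numpy as np, cv2
from workcell import readout, snapshot, r
from scipy.spatial.transform import Rotation as R
def snap(n,save=None):
    o=readout.get_obs(); s=snapshot(n)
    if n=="wrist":
        T=np.eye(4);T[:3,:3]=R.from_euler('xyz',o['tcp_rot']).as_matrix();T[:3,3]=o['tcp_pos']
        s['pose']=T@s['tool_from_camera']
    s['K']=np.array([[s['fx'],0,s['cx']],[0,s['fy'],s['cy']],[0,0,1.]]);s['D']=np.array([s['k1'],0,0,0.])
    if save: cv2.imwrite('pics/'+save,s['color'][:,:,::-1])
    return s
def ray(s,px):
    u=cv2.undistortPoints(np.array(px,float).reshape(-1,1,2),s['K'],s['D']).reshape(-1,2)
    d=np.c_[u,np.ones(len(u))]@s['pose'][:3,:3].T
    return s['pose'][:3,3],d
def onz(s,px,z):
    c,d=ray(s,px); return c+d*((z-c[2])/d[:,2])[:,None]
def tri(s1,p1,s2,p2):
    c1,d1=ray(s1,p1);c2,d2=ray(s2,p2);d1=d1[0];d2=d2[0]
    A=np.c_[d1,-d2];t=np.linalg.lstsq(A,c2-c1,rcond=None)[0]
    a=c1+t[0]*d1;b=c2+t[1]*d2
    return (a+b)/2,np.linalg.norm(a-b)
def proj(s,P):
    T=np.linalg.inv(s['pose']);return cv2.projectPoints(np.array(P,float).reshape(-1,1,3),cv2.Rodrigues(T[:3,:3])[0],T[:3,3],s['K'],s['D'])[0].reshape(-1,2)
def blobs(s,lo,hi,amin=60):
    m=cv2.inRange(cv2.cvtColor(s['color'],cv2.COLOR_RGB2HSV),lo,hi)
    n,_,st,ce=cv2.connectedComponentsWithStats(m)
    return [(st[i].tolist(),ce[i].round(1).tolist()) for i in range(1,n) if st[i][4]>amin]
E
python3 - <<'E'
from h import *
o=readout.get_obs();print(o)
ims=[]
for n in ("scene","top"):
    s=snap(n,n+"0.png");print(n,s['pose'].round(3).tolist(),s['fx'],s['k1'])
    print(' yel',blobs(s,(20,120,90),(32,255,255)));print(' org',blobs(s,(5,150,120),(18,255,255)));print(' grn',blobs(s,(45,90,50),(85,255,255)))
E
```

```text
{'clock': 0.0, 'joint_pos': array([ 1.00821364e+00,  2.59329179e-01,  1.53607432e+00, -1.76332829e-05,
        1.34803229e+00, -2.02788163e-01]), 'joint_vel': array([ 8.99637071e-05,  9.01721663e-04, -2.10472599e-05, -1.40426118e-04,
       -2.74740087e-03,  1.62019981e-04]), 'joint_efforts': array([-1.43811554e-03, -4.37304139e+01, -2.83993238e+01,  7.15197832e-02,
        4.13061655e-02, -1.34416505e-04]), 'tcp_pos': array([0.19340058, 0.51444129, 0.30192855]), 'tcp_rot': array([-3.13978382e+00, -3.54372568e-04,  2.78180172e+00]), 'contact_force': array([-0.48187758, -0.48315467, -0.30770858]), 'ft_torque': array([ 0.02591206,  0.02986965, -0.02553049]), 'finger_gap': 0.9995660241115522}
scene [[0.592, -0.448, 0.67, -0.011], [-0.806, -0.344, 0.482, -0.297], [0.015, -0.825, -0.564, 0.552], [0.0, 0.0, 0.0, 1.0]] 449.6946013626369 -0.14751442059569475
 yel [([329, 149, 15, 16, 185], [336.7, 156.4]), ([135, 162, 20, 19, 265], [144.8, 171.6])]
 org [([438, 167, 26, 19, 352], [451.1, 176.4]), ([427, 213, 23, 19, 317], [437.8, 222.2]), ([303, 218, 31, 39, 707], [315.6, 236.6]), ([420, 230, 28, 14, 139], [432.3, 238.5]), ([439, 255, 73, 60, 822], [467.2, 277.2])]
 grn [([192, 187, 16, 8, 76], [199.5, 190.3])]
top [[-0.014, -0.994, 0.108, 0.458], [-1.0, 0.016, 0.022, 0.127], [-0.024, -0.108, -0.994, 0.905], [0.0, 0.0, 0.0, 1.0]] 356.95389445855045 -0.11128794494828202
 yel [([267, 62, 22, 27, 454], [277.7, 74.8]), ([168, 214, 18, 18, 172], [177.2, 222.4])]
 org [([390, 89, 18, 18, 204], [398.6, 97.7]), ([394, 133, 105, 46, 526], [429.7, 151.3]), ([317, 172, 14, 19, 152], [324.8, 181.7])]
 grn [([233, 214, 12, 11, 69], [239.3, 219.8])]
```

View pics/scene0.png

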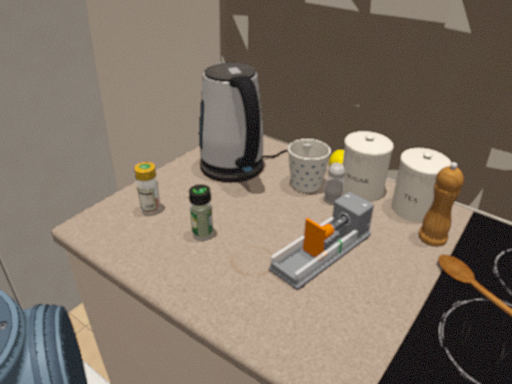

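View pics/top0.png

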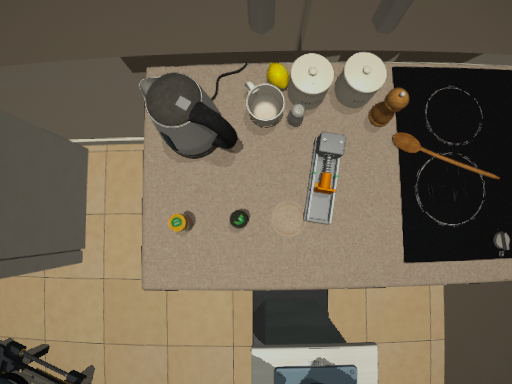

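The scene view shows the yellow-capped jar at (147,190), the black jar at (201,212) and the rack from (285,275) to (355,205). In the top view the jar's cap is at (177,222), the black cap at (239,218), and the rack runs from (319,222) to (332,133).

```bash
python3 - <<'E'
from h import *
s=snap("scene");t=snap("top")
print('cap',tri(s,(145.5,166.5),t,(177.5,222.5)), onz(t,[(177.5,222.5)],.106))
print('black',onz(t,[(239,218)],.105),'shaker',onz(t,[(297,110)],.09))
hs=cv2.cvtColor(t['color'],cv2.COLOR_RGB2HSV);g=t['color'][140:215,295:350]
c=cv2.resize(t['color'][115:240,280:370],None,fx=6,fy=6,interpolation=cv2.INTER_CUBIC)[:,:,::-1]
c2=cv2.resize(s['color'][180:290,260:385],None,fx=6,fy=6,interpolation=cv2.INTER_CUBIC)[:,:,::-1]
cv2.imwrite('pics/rack1.png',cv2.resize(np.hstack([c,c2[:,:,:][:660].copy() if 0 else cv2.resize(c2,(852,750))]),(800,430)))
E
```

```text
cap (array([0.46397524, 0.31548351, 0.10770108]), np.float64(0.0009288275208739304)) [[0.46365173 0.31621493 0.106     ]]
black [[0.47218364 0.1772762  0.105     ]] shaker [[0.72410273 0.03885193 0.09      ]]
```

View pics/rack1.png

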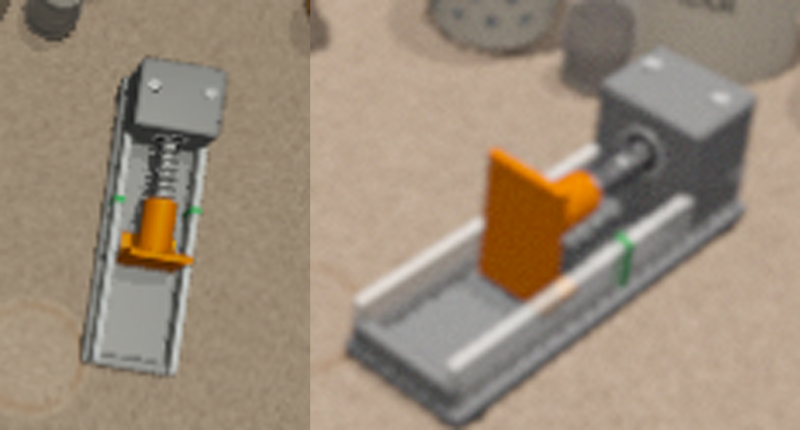

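The crop shows the pusher at rest, with green stripes at crop pixels (119,199) and (195,211), and the front corners at (83,362) and (175,376).

```bash
python3 - <<'E'
from h import *
s=snap("scene");t=snap("top")
f=lambda x,y:(280+x/3.448,115+y/3.44)
G=onz(t,[f(119,199),f(195,211)],.036);F=onz(t,[f(83,362),f(175,376)],.012);H=onz(t,[f(143,58),f(226,70),f(214,147),f(130,133)],.074)
print('green',G,'front',F,'housing',H)
g=G.mean(0);fr=F.mean(0)
# housing rear at rack x +115, front +65
hb=H[:2].mean(0);hf=H[2:].mean(0)
for a,b in((g,fr),(hb,fr),(hb,hf)):print(np.degrees(np.arctan2(*(a-b)[1::-1])),np.linalg.norm((a-b)[:2]))
v=G[0]-G[1];print('yaw from stripes',np.degrees(np.arctan2(-v[0],v[1])))
o=readout.get_obs();print(R.from_euler('xyz',o['tcp_rot']).as_matrix().round(3), snapshot('wrist')['tool_from_camera'].round(3))
E
```

```text
green [[ 0.58113752 -0.00524545  0.036     ]
 [ 0.57163153 -0.05937706  0.036     ]] front [[ 0.46580515  0.02088386  0.012     ]
 [ 0.45448878 -0.04553296  0.012     ]] housing [[ 0.67433699 -0.01967937  0.074     ]
 [ 0.66508161 -0.0771615   0.074     ]
 [ 0.61088418 -0.0662213   0.074     ]
 [ 0.62149783 -0.00862019  0.074     ]]
-9.75643494145274 0.11794336946358097
-9.772967370449193 0.21264826203462361
-11.614340065431872 0.054636991297897564
yaw from stripes -9.960091659690768
[[-0.936  0.352 -0.   ]
 [ 0.352  0.936 -0.   ]
 [ 0.    -0.001 -1.   ]] [[-0.    -0.969 -0.246  0.068]
 [ 1.    -0.    -0.    -0.001]
 [ 0.    -0.246  0.969 -0.083]
 [ 0.     0.     0.     1.   ]]
```

Request:
drive_tool --pt "27 -20 -5 0 0 1.08" --pt "27 -20 -5 0 0 1.08" --pt "27 -20 -5 0 0 1.08" --pt "27 -20 -5 0 0 1.08" --pt "27 -20 -5 0 0 1.08" --pt "27 -20 -5 0 0 1.08" --pt "27 -20 -5 0 0 1.08" --pt "27 -20 -5 0 0 1.08" --pt "27 -20 -5 0 0 1.08" --pt "27 -18 -5 0 0 1.08" --pt "0 0 0 0 0 0" --pt "0 0 0 0 0 0" --gripper 100

```text
clock: 1.85
tcp_pos: [0.4632, 0.317, 0.2527]
tcp_rot: [3.142, -0.001, 2.97]
contact_force: [-0.1, -0.6, 0.2]
finger_gap: 1.001
```

```bash
python3 - <<'E'
from h import *
s=snap("wrist","w1.png");o=readout.get_obs();print(o['clock'],o['tcp_pos'],np.degrees(o['tcp_rot']),o['contact_force'],o['finger_gap'])
print(blobs(s,(18,110,80),(34,255,255)))
print(proj(s,[[.4638,.316,.106],[.4638,.316,0]]))
E
```

```text
1.9 [0.4629539  0.31722208 0.25285015] [ 1.79991107e+02 -2.73970408e-02  1.70196981e+02] [-0.10662432 -0.32013532  1.15562869] 0.9978013840324379
[([235, 175, 53, 30, 481], [259.3, 186.9]), ([238, 204, 42, 26, 158], [257.6, 218.4]), ([36, 256, 39, 64, 1024], [50.7, 287.8]), ([439, 256, 37, 64, 909], [461.4, 286.5]), ([225, 329, 287, 34, 5011], [372.0, 349.1])]
[[256.41670587 207.07159954]
 [256.34583334 178.16753119]]
```

View pics/w1.png

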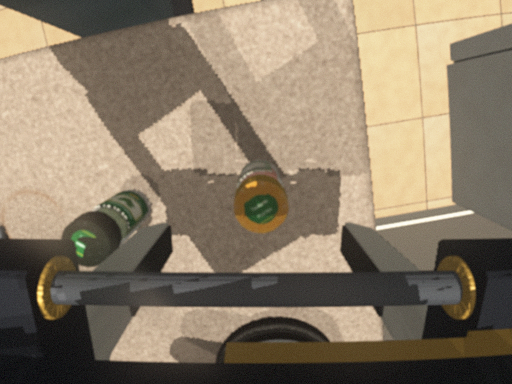

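The wrist view shows the yellow cap at about (261,206) and the black jar lower left, well clear of the fingers.

```bash
python3 - <<'E'
from h import *
s=snap("wrist");print(onz(s,[(261,207)],.106))
E
```

```text
[[0.46421785 0.31960083 0.106     ]]
```

Request:
drive_tool --pt "1 1 -15 0 0 0" --pt "0 0 -18 0 0 0" --pt "0 0 -18 0 0 0" --pt "0 0 -18 0 0 0" --pt "0 0 -18 0 0 0" --pt "0 0 -18 0 0 0" --pt "0 0 -12 0 0 0" --pt "0 0 -6 0 0 0" --pt "0 0 0 0 0 0" --pt "0 0 0 0 0 0"

```text
clock: 3.2
tcp_pos: [0.465, 0.318, 0.1303]
tcp_rot: [3.141, 0.001, 2.97]
contact_force: [-0.5, 0.1, 0.5]
finger_gap: 1.001
```

Request:
drive_tool --pt "0 0 0 0 0 0" --pt "0 0 0 0 0 0" --pt "0 0 0 0 0 0" --pt "0 0 0 0 0 0" --pt "0 0 0 0 0 0" --pt "0 0 0 0 0 0" --pt "0 0 0 0 0 0" --pt "0 0 0 0 0 0" --gripper 0

```text
clock: 4.2
tcp_pos: [0.4647, 0.3178, 0.1298]
tcp_rot: [3.141, 0.0, 2.97]
contact_force: [-0.2, 0.0, -0.1]
finger_gap: 0.441
```

Request:
drive_tool --pt "0 0 8 0 0 0" --pt "0 0 20 0 0 0" --pt "0 0 26 0 0 0" --pt "0 0 30 0 0 0" --pt "0 0 30 0 0 0" --pt "0 0 16 0 0 0" --pt "0 -10 0 0 0 0" --pt "2 -20 0 0 0 0" --pt "4 -33 0 0 0 0" --pt "4 -36 0 0 0 0" --pt "4 -36 0 0 0 0" --pt "4 -36 0 0 0 0" --pt "4 -36 0 0 0 0" --pt "4 -36 0 0 0 0" --pt "4 -36 0 0 0 0" --pt "4 -33 0 0 0 0" --pt "0 -17 0 0 0 0" --pt "0 -8 0 0 0 0" --pt "0 0 0 0 0 0" --pt "0 0 0 0 0 0"

```text
clock: 6.7
tcp_pos: [0.4984, -0.0184, 0.2597]
tcp_rot: [3.141, -0.0, 2.971]
contact_force: [0.5, 0.4, -1.8]
finger_gap: 0.435
```

```bash
python3 - <<'E'
from h import *
o=readout.get_obs();print(o['clock'],o['tcp_pos'],np.degrees(o['tcp_rot']),o['contact_force'],o['finger_gap'])
w=snap("wrist");t=snap("top");s=snap('scene')
print('proj lip/stop/bay wrist',proj(w,[[.5577-.092*.985,-.0291+.092*.17,.024],[.5764,-.0323,.036],[.4996,-.0191,.01]]).round(1).tolist())
c=cv2.resize(t['color'][110:250,270:376],None,fx=4,fy=4,interpolation=3)[:,:,::-1]
c2=cv2.resize(s['color'][130:290,240:385],(406,448),interpolation=3)[:,:,::-1]
cv2.imwrite('pics/h1.png',cv2.resize(np.hstack([cv2.resize(c,(339,448)),c2]),None,fx=1,fy=1)); cv2.imwrite('pics/h2.png',w['color'][:,:,::-1])
E
```

```text
6.7 [ 0.49841224 -0.01836896  0.25968813] [ 1.79978516e+02 -1.73390239e-02  1.70237106e+02] [ 0.48862187  0.44649163 -1.78217616] 0.43529176452449264
proj lip/stop/bay wrist [[256.6, 148.9], [256.6, 258.6], [256.6, 179.1]]
```

View pics/h2.png

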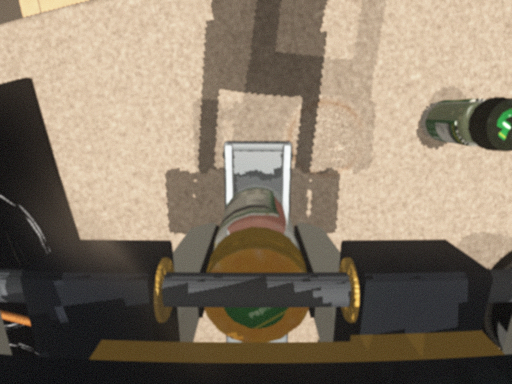

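View pics/h1.png

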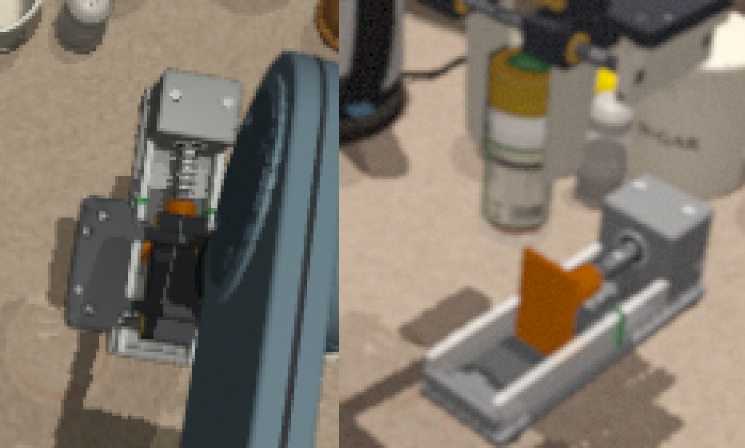

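The wrist view shows the rack's rails at columns 226–291 with the lip at row ~148, matching the prediction. The jar hangs centred near column 255. I'll take a closer look at the lateral fit.

```bash
python3 - <<'E'
from h import *
w=snap("wrist");o=readout.get_obs();p=o['tcp_pos'];y=R.from_euler('xyz',o['tcp_rot']).as_matrix()[:,1];x=-R.from_euler('xyz',o['tcp_rot']).as_matrix()[:,0]
c=cv2.resize(w['color'][135:285,195:320],None,fx=4,fy=4,interpolation=3)[:,:,::-1].copy();cv2.imwrite('pics/h3.png',c)
L=lambda px,z:[((a-p)@x*1e3).round(1).tolist().__repr__()+' '+str(((a-p)@y*1e3).round(1)) for a in onz(w,px,z)]
print('1px lateral mm at rail z .036 (226,160),(291,160):',L([(226,160),(291,160),(228,195),(289,195)],.036))
print('lip inner (258,149) z.024',L([(258,149)],.024),'jar bottom row187 z~.13',L([(219,215),(286,215)],.13))
E
```

```text
1px lateral mm at rail z .036 (226,160),(291,160): ['-22.5 -29.5', '-22.5 32.1', '11.8 -28.4', '11.8 31.1']
lip inner (258,149) z.024 ['-31.6 0.9'] jar bottom row187 z~.13 ['1.5 -26.4', '1.5 19.6']
```

View pics/h3.png

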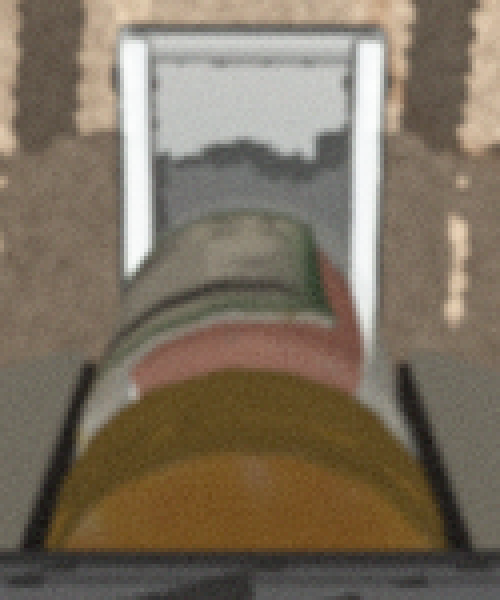

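The close view shows the rail gap centred at about column 258 and the jar's base at about 255. I'll correct +2 mm sideways and lower.

Request:
drive_tool --pt "0 2 -10 0 0 0" --pt "0 0 -18 0 0 0" --pt "0 0 -18 0 0 0" --pt "0 0 -18 0 0 0" --pt "0 0 -12 0 0 0" --pt "0 0 -8 0 0 0" --pt "0 0 -8 0 0 0" --pt "0 0 -8 0 0 0" --pt "0 0 -6 0 0 0" --pt "0 0 -5 0 0 0" --pt "0 0 -3 0 0 0" --pt "0 0 0 0 0 0" --pt "0 0 0 0 0 0"

```text
clock: 8.52
tcp_pos: [0.4988, -0.0172, 0.146]
tcp_rot: [-3.142, 0.0, 2.97]
contact_force: [1.0, 0.2, -0.8]
finger_gap: 0.44
```

Request:
drive_tool --pt "0 0 -2 0 0 0" --pt "0 0 -2 0 0 0" --pt "0 0 -1 0 0 0" --pt "0 0 -1 0 0 0" --pt "0 0 0 0 0 0" --pt "0 0 0 0 0 0"

```text
clock: 9.28
tcp_pos: [0.4987, -0.0172, 0.1398]
tcp_rot: [3.142, 0.0, 2.97]
contact_force: [0.0, 0.1, -0.5]
finger_gap: 0.442
```

```bash
python3 - <<'E'
from h import *
o=readout.get_obs();print(o['clock'],o['tcp_pos'],o['contact_force'],o['ft_torque'])
s=snap('scene')
cv2.imwrite('pics/b1.png',cv2.resize(s['color'][130:290,240:385],None,fx=4,fy=3.75,interpolation=3)[:,:,::-1])
E
```

```text
9.275 [ 0.49866791 -0.01719241  0.13975391] [ 0.01844261  0.14429116 -0.49295845] [ 0.0198188  -0.03257696 -0.02167186]
```

View pics/b1.png

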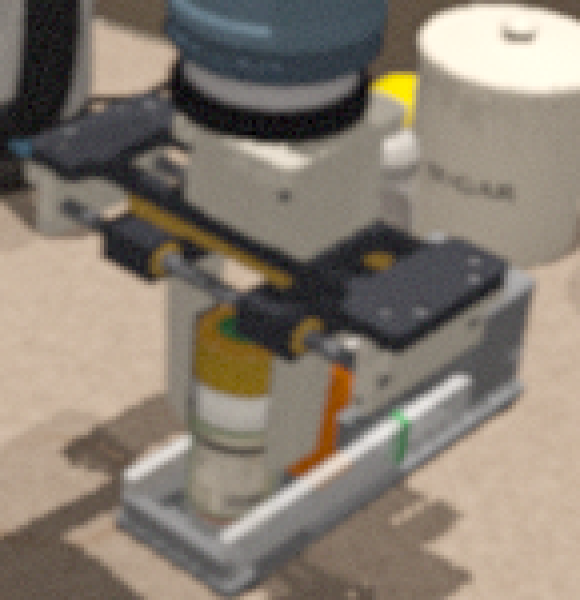

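The jar stands upright in the bay between the lip and the pusher, and its base is about at the floor. I'll feel for the floor.

Request:
drive_tool --pt "0 0 -0.5 0 0 0" --pt "0 0 0 0 0 0" --pt "0 0 0 0 0 0"

```text
clock: 9.7
tcp_pos: [0.4987, -0.0172, 0.1397]
tcp_rot: [-3.142, 0.0, 2.97]
contact_force: [-1.9, 0.5, 5.7]
finger_gap: 0.439
```

Request:
drive_tool --pt "0 0 -0.5 0 0 0" --pt "0 0 0 0 0 0" --pt "0 0 0 0 0 0"

```text
clock: 10.07
tcp_pos: [0.4987, -0.0172, 0.1397]
tcp_rot: [-3.141, 0.001, 2.97]
contact_force: [-2.8, 1.3, 9.7]
finger_gap: 0.44
```

Request:
drive_tool --pt "0 0 0.6 0 0 0" --pt "2 -0.35 0 0 0 0" --pt "2 -0.35 0 0 0 0" --pt "2 -0.35 0 0 0 0" --pt "2 -0.35 0 0 0 0" --pt "2 -0.35 0 0 0 0" --pt "2 -0.35 0 0 0 0" --pt "2 -0.35 0 0 0 0" --pt "2 -0.35 0 0 0 0" --pt "2 -0.35 0 0 0 0" --pt "2 -0.35 0 0 0 0" --pt "0 0 0 0 0 0"

```text
clock: 11.58
tcp_pos: [0.5186, -0.0204, 0.1397]
tcp_rot: [3.141, -0.0, 2.97]
contact_force: [-1.6, 1.7, 7.5]
finger_gap: 0.442
```

Request:
drive_tool --pt "0 0 0.4 0 0 0" --pt "2 -0.35 0 0 0 0" --pt "2 -0.35 0 0 0 0" --pt "2 -0.35 0 0 0 0" --pt "2 -0.35 0 0 0 0" --pt "2 -0.35 0 0 0 0" --pt "0 0 0 0 0 0"

```text
clock: 12.45
tcp_pos: [0.5271, -0.022, 0.1392]
tcp_rot: [3.141, -0.004, 2.971]
contact_force: [-5.7, 1.8, 4.0]
finger_gap: 0.438
```

```bash
python3 - <<'E'
from h import *
o=readout.get_obs();print(o['clock'],o['tcp_pos'],o['contact_force'],o['ft_torque'])
s=snap('scene')
cv2.imwrite('pics/b2.png',cv2.resize(s['color'][130:290,240:385],None,fx=4,fy=3.75,interpolation=3)[:,:,::-1])
E
```

```text
12.45 [ 0.52709903 -0.02196945  0.13920369] [-5.70561862  1.83799548  4.0065545 ] [ 0.363841    0.97725917 -0.01161485]
```

View pics/b2.png

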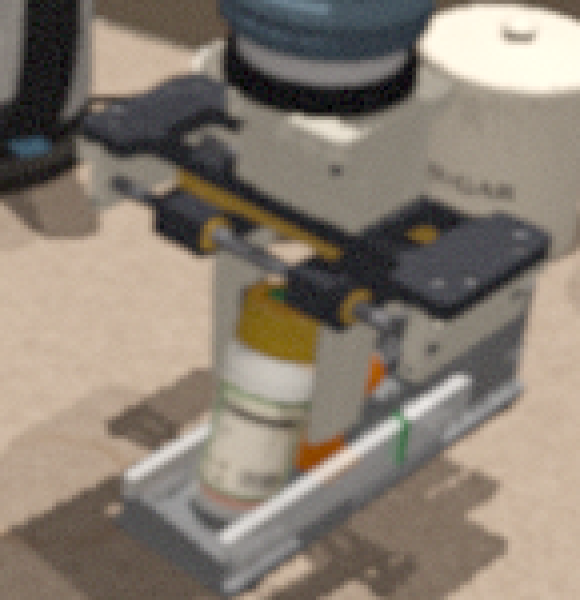

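The jar has tilted in the grip (base lagging from floor friction). I'll lift slightly, back off into the bay and look.

Request:
drive_tool --pt "0 0 2 0 0 0" --pt "-3 0.5 2 0 0 0" --pt "-3 0.5 0 0 0 0" --pt "-3 0.5 0 0 0 0" --pt "-3 0.5 0 0 0 0" --pt "-3 0.5 0 0 0 0" --pt "-3 0.5 0 0 0 0" --pt "-3 0.5 0 0 0 0" --pt "-3 0.5 0 0 0 0" --pt "-2 0.4 0 0 0 0" --pt "0 0 0 0 0 0"

```text
clock: 13.88
tcp_pos: [0.5053, -0.0186, 0.1457]
tcp_rot: [-3.141, 0.008, 2.97]
contact_force: [5.7, 0.7, 6.5]
finger_gap: 0.44
```

Request:
drive_tool --pt "0 0 -1 0 0 0" --pt "0 0 -1 0 0 0" --pt "0 0 0 0 0 0"

```text
clock: 14.25
tcp_pos: [0.5057, -0.0189, 0.1438]
tcp_rot: [-3.141, 0.008, 2.97]
contact_force: [5.8, -1.0, 6.4]
finger_gap: 0.437
```

Request:
drive_tool --pt "-1 0.17 0 0 0 0" --pt "-1 0.17 0 0 0 0" --pt "-1 0.17 0 0 0 0" --pt "-1 0.17 0 0 0 0" --pt "-1 0.17 0 0 0 0" --pt "-1 0.17 0 0 0 0" --pt "0 0 0 0 0 0"

```text
clock: 15.12
tcp_pos: [0.4966, -0.017, 0.1417]
tcp_rot: [-3.142, -0.0, 2.97]
contact_force: [4.2, -0.5, 1.7]
finger_gap: 0.438
```

```bash
python3 - <<'E'
from h import *
o=readout.get_obs();print(o['clock'],o['tcp_pos'],o['contact_force'],o['ft_torque'])
s=snap('scene')
cv2.imwrite('pics/b3.png',cv2.resize(s['color'][130:290,240:385],None,fx=4,fy=3.75,interpolation=3)[:,:,::-1])
E
```

```text
15.125 [ 0.49656358 -0.01703946  0.14167992] [ 4.17906499 -0.46083094  1.74987   ] [-0.19077271 -0.83946084  0.01100683]
```

View pics/b3.png

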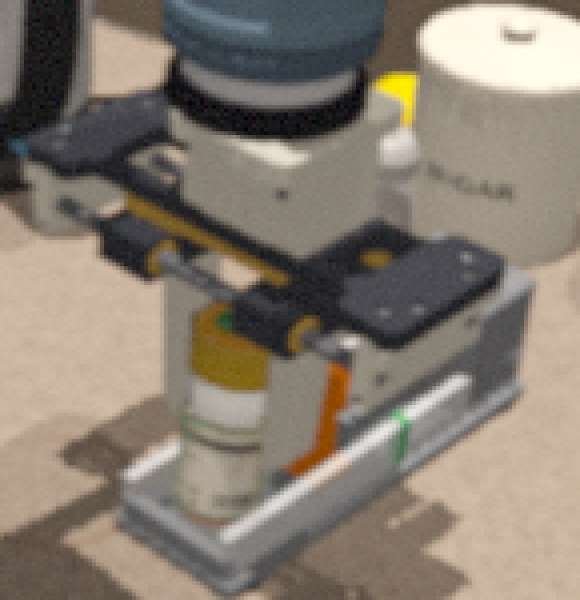

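The jar is nearly upright now, base against the lip. I'll relieve it, open the jaws slightly so it settles flat.

Request:
drive_tool --pt "1 -0.17 0 0 0 0" --pt "1 -0.17 -0.5 0 0 0" --pt "0 0 -0.5 0 0 0" --pt "0 0 0 0 0 0"

```text
clock: 15.68
tcp_pos: [0.4977, -0.0171, 0.1402]
tcp_rot: [3.141, -0.002, 2.97]
contact_force: [1.0, 1.1, -1.1]
finger_gap: 0.443
```

Request:
drive_tool --pt "0 0 0 0 0 0" --pt "0 0 0 0 0 0" --pt "0 0 0 0 0 0" --pt "0 0 0 0 0 0" --pt "0 0 0 0 0 0" --gripper 60

```text
clock: 16.3
tcp_pos: [0.4986, -0.0174, 0.1408]
tcp_rot: [3.142, 0.0, 2.97]
contact_force: [0.1, -0.8, 0.2]
finger_gap: 0.602
```

```bash
python3 - <<'E'
from h import *
o=readout.get_obs();print(o['clock'],o['tcp_pos'],o['contact_force'],o['ft_torque'])
s=snap('scene');w=snap('wrist')
cv2.imwrite('pics/b4.png',np.hstack([cv2.resize(s['color'][170:290,240:385],(400,400),interpolation=3),cv2.resize(w['color'][120:360,130:370],(400,400),interpolation=3)])[:,:,::-1])
E
```

```text
16.3 [ 0.49864127 -0.0173767   0.14078645] [ 0.13415813 -0.77462597  0.18612624] [ 0.00066249 -0.01293629  0.01773235]
```

View pics/b4.png

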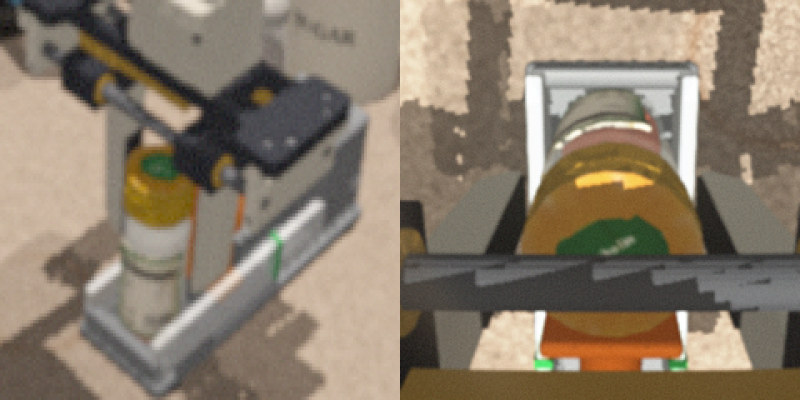

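The jar stands upright and free in the bay. Its cap's green disc centre is at about (613,243) in the crop's right half, i.e. wrist pixel (258,266).

```bash
python3 - <<'E'
from h import *
w=snap('wrist');o=readout.get_obs();p=o['tcp_pos'];M=R.from_euler('xyz',o['tcp_rot']).as_matrix()
hsv=cv2.cvtColor(w['color'],cv2.COLOR_RGB2HSV)
print(blobs(w,(45,120,20),(90,255,255),30), 'px of grasp axis at z=.116',proj(w,[[p[0],p[1],.116]]))
for q in((258,266),(203.2,264),(312.4,264)):print(q,((onz(w,[q],.116)[0]-p)@np.c_[-M[:,0],M[:,1]]*1e3).round(1))
E
```

```text
[([247, 253, 14, 13, 61], [253.2, 259.8]), ([211, 336, 11, 5, 43], [216.0, 337.6]), ([292, 336, 10, 4, 31], [296.4, 337.9])] px of grasp axis at z=.116 [[258.81857705 298.34305661]]
(258, 266) [-13.4  -0.3]
(203.2, 264) [-14.1 -20.2]
(312.4, 264) [-14.1  19.4]
```

Request:
drive_tool --pt "-3 0.5 0 0 0 0" --pt "-3 0.5 -2 0 0 0" --pt "-3 0.5 -3 0 0 0" --pt "0 0 -3 0 0 0" --pt "0 0 -2 0 0 0" --pt "0 0 0 0 0 0" --pt "0 0 0 0 0 0"

```text
clock: 17.32
tcp_pos: [0.4897, -0.0159, 0.1308]
tcp_rot: [-3.142, 0.0, 2.97]
contact_force: [0.6, 0.1, 0.5]
finger_gap: 0.602
```

Request:
drive_tool --pt "0 0 0 0 0 0" --pt "0 0 0 0 0 0" --pt "0 0 0 0 0 0" --pt "0 0 0 0 0 0" --pt "0 0 0 0 0 0" --pt "0 0 0 0 0 0" --gripper 0

```text
clock: 18.08
tcp_pos: [0.4897, -0.0159, 0.1308]
tcp_rot: [-3.142, 0.0, 2.97]
contact_force: [0.6, 0.1, 0.0]
finger_gap: 0.436
```

Request:
drive_tool --pt "0 0 1 0 0 0" --pt "0 0 1 0 0 0" --pt "0 0 0 0 0 0"

```text
clock: 18.45
tcp_pos: [0.4896, -0.0159, 0.1328]
tcp_rot: [-3.142, 0.0, 2.97]
contact_force: [-0.0, -0.4, -0.2]
finger_gap: 0.438
```

Request:
drive_tool --pt "2 -0.35 0 0 0 0" --pt "2 -0.35 0 0 0 0" --pt "2 -0.35 0 0 0 0" --pt "2 -0.35 0 0 0 0" --pt "2 -0.35 0 0 0 0" --pt "2 -0.35 0 0 0 0" --pt "0 0 0 0 0 0" --pt "0 0 0 0 0 0"

```text
clock: 19.45
tcp_pos: [0.5015, -0.0179, 0.1327]
tcp_rot: [3.142, -0.0, 2.97]
contact_force: [0.5, -0.7, -0.7]
finger_gap: 0.433
```

Request:
drive_tool --pt "2 -0.35 0 0 0 0" --pt "2 -0.35 0 0 0 0" --pt "2 -0.35 0 0 0 0" --pt "2 -0.35 0 0 0 0" --pt "2 -0.35 0 0 0 0" --pt "2 -0.35 0 0 0 0" --pt "2 -0.35 0 0 0 0" --pt "2 -0.35 0 0 0 0" --pt "2 -0.35 0 0 0 0" --pt "2 -0.35 0 0 0 0" --pt "0 0 0 0 0 0"

```text
clock: 20.82
tcp_pos: [0.5214, -0.0214, 0.1325]
tcp_rot: [3.141, -0.001, 2.97]
contact_force: [-4.0, 0.4, -1.2]
finger_gap: 0.438
```

```bash
python3 - <<'E'
from h import *
o=readout.get_obs();print(o['clock'],o['tcp_pos'],o['contact_force'],o['ft_torque'])
s=snap('scene');w=snap('wrist')
cv2.imwrite('pics/b5.png',np.hstack([cv2.resize(s['color'][170:290,240:385],(400,400),interpolation=3),cv2.resize(w['color'][120:360,130:370],(400,400),interpolation=3)])[:,:,::-1])
E
```

```text
20.825 [ 0.52144058 -0.02139548  0.13246977] [-4.02997869  0.38294039 -1.21600396] [ 0.0711157   0.66431128 -0.02907661]
```

View pics/b5.png

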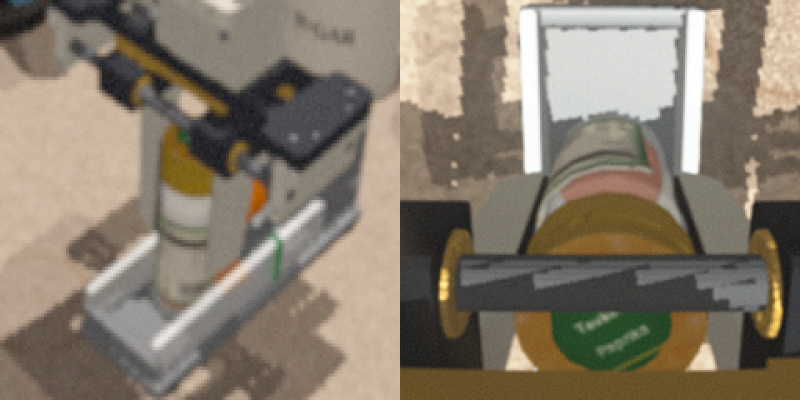

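The jar stays upright while pushing (2 mm off the floor). I'll continue steadily.

Request:
drive_tool --pt "1.5 -0.26 0 0 0 0" --pt "1.5 -0.26 0 0 0 0" --pt "1.5 -0.26 0 0 0 0" --pt "1.5 -0.26 0 0 0 0" --pt "1.5 -0.26 0 0 0 0" --pt "1.5 -0.26 0 0 0 0" --pt "1.5 -0.26 0 0 0 0" --pt "1.5 -0.26 0 0 0 0" --pt "1.5 -0.26 0 0 0 0" --pt "1.5 -0.26 0 0 0 0" --pt "1.5 -0.26 0 0 0 0" --pt "1.5 -0.26 0 0 0 0" --pt "1.5 -0.26 0 0 0 0" --pt "1.5 -0.26 0 0 0 0" --pt "1.5 -0.26 0 0 0 0" --pt "1.5 -0.26 0 0 0 0" --pt "1.5 -0.26 0 0 0 0" --pt "1.5 -0.26 0 0 0 0" --pt "1.5 -0.26 0 0 0 0" --pt "0 0 0 0 0 0"

```text
clock: 23.42
tcp_pos: [0.5492, -0.0263, 0.1325]
tcp_rot: [-3.142, -0.003, 2.97]
contact_force: [-7.6, 1.2, -0.0]
finger_gap: 0.435
```

Request:
drive_tool --pt "1 -0.17 0 0 0 0" --pt "1 -0.17 0 0 0 0" --pt "1 -0.17 0 0 0 0" --pt "1 -0.17 0 0 0 0" --pt "0 0 0 0 0 0"

```text
clock: 24.05
tcp_pos: [0.553, -0.0269, 0.1325]
tcp_rot: [-3.141, -0.003, 2.97]
contact_force: [-8.6, -0.5, 1.6]
finger_gap: 0.438
```

Now lower gently to the floor before the last millimetres, with light contact.

Request:
drive_tool --pt "0 0 -0.8 0 0 0" --pt "0 0 -0.5 0 0 0" --pt "0 0 0 0 0 0"

```text
clock: 24.42
tcp_pos: [0.5532, -0.0269, 0.1316]
tcp_rot: [-3.142, -0.002, 2.97]
contact_force: [-8.7, 1.5, 2.4]
finger_gap: 0.437
```

Request:
drive_tool --pt "1 -0.17 0 0 0 0" --pt "1 -0.17 0 0 0 0" --pt "0 0 0 0 0 0"

```text
clock: 24.8
tcp_pos: [0.5552, -0.0272, 0.1316]
tcp_rot: [3.142, -0.002, 2.97]
contact_force: [-8.5, 0.5, 3.7]
finger_gap: 0.437
```

Request:
drive_tool --pt "1 -0.17 0 0 0 0" --pt "1 -0.17 0 0 0 0" --pt "0 0 0 0 0 0"

```text
clock: 25.18
tcp_pos: [0.5572, -0.0276, 0.1316]
tcp_rot: [-3.142, -0.002, 2.97]
contact_force: [-8.8, 0.4, 4.1]
finger_gap: 0.436
```

Request:
drive_tool --pt "0.7 -0.12 0.2 0 0 0" --pt "0.7 -0.12 0 0 0 0" --pt "0 0 0 0 0 0"

```text
clock: 25.55
tcp_pos: [0.5583, -0.0278, 0.1316]
tcp_rot: [-3.142, -0.003, 2.97]
contact_force: [-10.2, 1.3, 2.4]
finger_gap: 0.435
```

Request:
drive_tool --pt "0.7 -0.12 0 0 0 0" --pt "0.7 -0.12 0 0 0 0" --pt "0 0 0 0 0 0"

```text
clock: 25.92
tcp_pos: [0.5591, -0.0279, 0.1316]
tcp_rot: [-3.141, -0.004, 2.971]
contact_force: [-11.3, 0.9, 4.9]
finger_gap: 0.437
```

Request:
drive_tool --pt "0.7 -0.12 0 0 0 0" --pt "0.7 -0.12 0 0 0 0" --pt "0 0 0 0 0 0"

```text
clock: 26.3
tcp_pos: [0.5593, -0.0279, 0.1315]
tcp_rot: [-3.141, -0.007, 2.971]
contact_force: [-14.9, 1.6, 8.6]
finger_gap: 0.44
```

```bash
python3 - <<'E'
from h import *
o=readout.get_obs();print(o['clock'],o['tcp_pos'],o['contact_force'],o['ft_torque'])
s=snap('scene');w=snap('wrist')
cv2.imwrite('pics/b6.png',np.hstack([cv2.resize(s['color'][170:290,240:385],(500,500),interpolation=3),cv2.resize(w['color'][100:384,190:330],(246,500),interpolation=3)])[:,:,::-1])
E
```

```text
26.3 [ 0.55933983 -0.02790781  0.13146247] [-14.88330109   1.59898682   8.57480039] [0.19777363 2.19283197 0.05045845]
```

The pusher no longer moves (TCP stalled, force rose from 9 to 15 N), so it is on its stop. I have no picture views left, so I'll check tilt and pusher position numerically.

```bash
python3 - <<'E'
from h import *
o=readout.get_obs();p=o['tcp_pos'];s=snap('scene')
lab=cv2.cvtColor(s['color'],cv2.COLOR_RGB2LAB).astype(float);lab=cv2.GaussianBlur(lab,(3,3),0)
c=s['pose'][:3,3];a=p[:2]-c[:2];n=np.array([-a[1],a[0]])/np.linalg.norm(a)  # left of view
for z in np.arange(.042,.114,.006):
    row=[]
    for sg in(1,-1):
        u,v=proj(s,[[*(p[:2]+sg*n*.021),z]])[0]; iv=int(round(v));xs=np.arange(int(u)-9,int(u)+10)
        g=np.linalg.norm(lab[iv,xs+1]-lab[iv,xs-1],axis=1)
        row+= [round(u,1),xs[g.argmax()],round(g.max())]
    print(round(z,3),iv,row)
hsv=cv2.cvtColor(s['color'],cv2.COLOR_RGB2HSV)
print('cap',blobs(s,(18,120,60),(32,255,255),40),'org',blobs(s,(5,150,100),(17,255,255),20))
w=snap('wrist');print('wrist green',blobs(w,(45,100,20),(90,255,255),20),'cap',blobs(w,(12,110,40),(32,255,255),300))
x=np.array([.985,-.17]);S=np.array([.5764,-.0323])
print('proj plate-top corners at stop scene',proj(s,[[*(S+k*np.array([.17,.985])),.084] for k in(.022,-.022)]))
E
```

```text
0.042 238 [np.float64(309.6), np.int64(309), 42, np.float64(333.0), np.int64(342), 49]
0.048 235 [np.float64(309.9), np.int64(311), 60, np.float64(333.4), np.int64(341), 34]
0.054 233 [np.float64(310.2), np.int64(311), 38, np.float64(333.8), np.int64(342), 33]
0.06 230 [np.float64(310.5), np.int64(309), 29, np.float64(334.2), np.int64(342), 34]
0.066 228 [np.float64(310.7), np.int64(313), 36, np.float64(334.6), np.int64(343), 34]
0.072 225 [np.float64(311.0), np.int64(313), 43, np.float64(335.0), np.int64(343), 30]
0.078 222 [np.float64(311.3), np.int64(313), 45, np.float64(335.4), np.int64(344), 37]
0.084 219 [np.float64(311.6), np.int64(305), 29, np.float64(335.7), np.int64(344), 30]
0.09 217 [np.float64(311.9), np.int64(305), 33, np.float64(336.1), np.int64(345), 31]
0.096 214 [np.float64(312.2), np.int64(311), 33, np.float64(336.5), np.int64(331), 29]
0.102 211 [np.float64(312.5), np.int64(305), 34, np.float64(336.9), np.int64(338), 42]
0.108 208 [np.float64(312.8), np.int64(312), 35, np.float64(337.4), np.int64(338), 47]
0.114 205 [np.float64(313.1), np.int64(305), 33, np.float64(337.8), np.int64(339), 56]
cap [([445, 169, 15, 8, 51], [452.3, 172.4]), ([298, 172, 40, 23, 159], [315.6, 182.8]), ([313, 198, 19, 21, 239], [321.1, 210.4])] org [([420, 167, 44, 79, 1652], [441.3, 208.1]), ([344, 216, 5, 10, 28], [346.2, 220.9]), ([439, 255, 73, 61, 919], [468.2, 278.0])]
wrist green [([221, 308, 71, 34, 1458], [254.2, 322.1]), ([266, 332, 17, 10, 47], [274.3, 336.9])] cap [([206, 234, 101, 39, 2862], [255.8, 256.7]), ([153, 257, 21, 66, 746], [161.2, 289.2]), ([339, 257, 22, 67, 782], [351.1, 290.3]), ([89, 307, 414, 57, 11032], [297.0, 345.8])]
proj plate-top corners at stop scene [[320.95220677 208.67170578]
 [340.54564063 219.64834731]]
```

Request:
drive_tool --pt "0 0 0.3 0 0 0" --pt "0 0 0 0 0 0" --pt "0 0 0 0 0 0" --pt "0 0 0 0 0 0"

```text
clock: 27.0
tcp_pos: [0.5593, -0.0279, 0.1315]
tcp_rot: [-3.142, -0.007, 2.971]
contact_force: [-14.8, 0.4, 6.2]
finger_gap: 0.435
```

```bash
python3 - <<'E'
from h import *
o=readout.get_obs();p=o['tcp_pos'];print(o['clock'],p,o['contact_force'],o['finger_gap'])
w=snap('wrist');x=np.array([.985,-.17])
for z in(.010,.09,.116):print(z,proj(w,[[*(p[:2]-.021*x),z],[*(p[:2]+.021*x),z]]).round(1).tolist())
col=w['color'][150:345,248:266].mean(1).round().astype(int)
for i in range(0,len(col),3):print(150+i,col[i].tolist(),end=' ')
t=snap('top');print('\nblack/shaker check',blobs(t,(45,90,50),(85,255,255),40),onz(t,[(239,218)],.105))
E
```

```text
27.0 [ 0.55932485 -0.02789264  0.13147758] [-14.84355542   0.44578476   6.15448867] 0.43538841111585386
0.01 [[257.7, 187.0], [257.7, 247.5]]
0.09 [[258.7, 230.4], [258.5, 319.8]]
0.116 [[259.2, 258.1], [258.9, 362.7]]
150 [213, 214, 212] 153 [213, 214, 212] 156 [212, 214, 212] 159 [212, 214, 211] 162 [211, 213, 210] 165 [211, 213, 210] 168 [210, 212, 210] 171 [210, 212, 210] 174 [209, 211, 209] 177 [208, 210, 207] 180 [207, 211, 208] 183 [206, 209, 208] 186 [195, 198, 196] 189 [132, 134, 131] 192 [121, 120, 106] 195 [147, 140, 124] 198 [152, 146, 129] 201 [157, 151, 135] 204 [142, 136, 122] 207 [143, 137, 122] 210 [102, 98, 89] 213 [104, 100, 88] 216 [110, 113, 94] 219 [133, 132, 117] 222 [141, 112, 98] 225 [149, 107, 92] 228 [163, 121, 105] 231 [164, 119, 103] 234 [152, 111, 90] 237 [105, 83, 41] 240 [107, 84, 41] 243 [106, 84, 41] 246 [107, 85, 42] 249 [110, 86, 40] 252 [104, 81, 39] 255 [101, 79, 36] 258 [104, 82, 40] 261 [134, 100, 52] 264 [136, 100, 54] 267 [134, 98, 50] 270 [133, 94, 44] 273 [72, 61, 50] 276 [71, 70, 70] 279 [72, 72, 71] 282 [79, 79, 78] 285 [84, 84, 84] 288 [83, 83, 83] 291 [62, 61, 60] 294 [59, 59, 58] 297 [59, 59, 58] 300 [59, 60, 58] 303 [57, 58, 57] 306 [60, 64, 58] 309 [91, 111, 83] 312 [66, 94, 63] 315 [44, 79, 45] 318 [36, 73, 38] 321 [44, 78, 44] 324 [62, 90, 59] 327 [85, 107, 78] 330 [70, 95, 65] 333 [40, 72, 40] 336 [37, 68, 37] 339 [51, 74, 38] 342 [84, 78, 39] 
black/shaker check [([233, 214, 11, 11, 66], [239.2, 219.9])] [[0.47218364 0.1772762  0.105     ]]
```

The jar's base edge (row 188, predicted 187) and cap edge (row 260, predicted 258) both match an upright jar. The black jar hasn't moved. Handing in.

```bash
python3 -c "
from h import *
print(r.close_job());o=readout.get_obs();print(o['clock'],o['tcp_pos'],o['contact_force'])"
```

```text
the job is handed in; nothing more can be done
None
the job is handed in; nothing more can be done
```

The mustard-capped jar is standing in the bay and, as far as I can measure, holding the pusher on its hard stop. I handed the job in at about 27 s with the grip still closed.

**How it went:** The first push did not work. The jar's base dragged on the floor and the jar tilted in the grip after it had pressed the pusher part-way. I backed off, which also pressed the jar's base against the front lip with about 6 N. I then let the jar settle upright, regripped it 10 mm lower and pressed again with the jar about 2 mm off the floor. I set it down for the last few millimetres.

**Last checks:**
- **Pusher on its stop:** the push force rose evenly to about 9 N. It then climbed to about 15 N while the tool moved only 0.2 mm of the 1.4 mm commanded. This is judged from force and stall only, not seen in a picture.
- **Position disagreement:** the tool stalled about 3.5 mm further along than I had calculated. I put this down to the jar sitting slightly off-centre in the regrip.
- **Jar upright:** in the wrist view its base and cap edges are within 1–2 pixels of an upright jar. It rests on the floor with about 6 N downward load.
- **Other objects:** the black-capped jar is unmoved to within 0.1 pixel. I did not measure the salt shaker again, but the arm never came near it.
- **Gripper clear of the rack:** the fingertips are about 11 mm above the rails by calculation.
- **Final picture:** I had used all 12 views, so these last checks are from numbers only.

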